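# Refit the filter cassette in the bench dust extractor

### The arm

A 6-joint arm with a two-finger parallel gripper is mounted at the origin on the work surface. World frame = base frame: x ahead of the robot, y to its left, z up, the work surface at z = 0. Lengths are in mm, angles in rad, forces in N, time in s.
With the tool pointing down it reaches from about 275 to 825 mm from the base axis. Payload 5.2 kg.
Tool frame: the origin (TCP) lies at the very end of the fingers, on their centre line; the grasp point (between the pads) lies env.grasp_offset behind it (env.grasp_offset is the distance from the TCP to the grasp point, in mm); z points along the fingers, y is the line along which they close (so a half turn about z gives the same grasp; the last joint's range is limited). The gripper opens to 93 mm and grips with 3 to 60 N. Pads are 15 mm wide; open, the fingers measure 128 mm over their backs; the gripper's body (75 mm by 188 mm) begins 65 mm behind the grasp point.
Start: joints at [-1.338, 0.259, 1.535, -0, 1.348, -0.203], TCP at [232.195, -498.588, 218.653] pointing down, gripper open.
Joint ranges: [-3.14, 3.14], [-0.91, 2.08], [0.19, 2.58], [-1.22, 4.36], [0.22, 2.71], [-3.12, 3.12]. Speed limits (rad/s): [2.57, 2.57, 3.14, 3.14, 3.14, 3.14].

### API

Orientations are given as a unit quaternion [w, x, y, z].
In Python, from cell import env gives the robot as it stands.
- The arm moves only by the tool apply_moves, never from a script. Its argument "moves" is a list of rows, each a list of 4 numbers: the shift along the tool's x, y, z in m, then the turn about the tool's z in rad. A call has 1 to 8 rows; each row is the pose to reach, as a shift and turn from the pose commanded when the call began, along the tool's axes at that moment; what a row does not reach only later rows make up. A row lasts 1/8 s, in which the tool goes at most 62.5 mm and 10.7 degrees, less where a joint would pass 70% of its speed; a pose out of reach is approached as far as the arm can. A call with a gripper value outside its range is refused whole. "jaw" is the opening in per cent of the stroke, from 0 (shut) to 100 (fully open), set as the call begins (left out, the last holds). The fingers move at their own pace and stop on an object; the grip force is fixed at half the most. Time passes only in rows, so rows that repeat a pose let the fingers close. It gives the time, the measured TCP pose, the force, the opening and the grip force at its end, in the units of the state.
- env.state(): the state, without advancing time (a new reading comes with each control period).
- env.get_image(name): name is "side" or "top" or "wrist"; returns the picture (420x560x3 uint8, red, green, blue); there is no depth.
- env.calibration(name): a dict with "fx", "fy", "cx", "cy" (pixels), "cam_to_world" (4x4, takes a point from camera to world coordinates). Camera axes: x right, y down, z forward; pixel columns grow to the right and rows downward; lengths in mm; the calibration is good to about 2 mm. A picture is of the moment at which its call begins: read the wrist's pose just before it. calibration takes no time and is no camera call; for the wrist camera it gives the pose at the moment of the call.
- env.finish_job(): hands the job in; it is judged then, once.
The state is a dict: "clock": time; "joints": joint angles; "qvel": joint speeds; "joint_torque": joint torques, N m; "tool_pos": TCP position; "eef_rot": TCP orientation; "wrist_force": force on the tool from outside, world axes, zero at the start; "ft_torque": the same for the moment, N m; "grip_width": opening from 0.0 (shut) to 1.0 (fully open); "gripper_force": force on a finger pad.
Only numpy, scipy, OpenCV 4.12 (cv2) and the standard library are available. Lean on these libraries where they do the work, as an engineer would, in place of code of your own. Each camera call takes 0.05 s, during which the arm holds its last target. There are 200 camera calls.

### The job

The washed filter cassette is standing on the ware board to dry. Refit it upright in the bench dust extractor: feel for the slot in the top of the machine and push the cassette gently down through it, without forcing it, until it is fully home on its stop; then swing the turn-catch over it as far as it goes. Leave the other things on the bench alone.

Things in the scene. Friction and masses are not known exactly. Their poses are not given: they have to be found in the camera images.
- cassette_mid (a point): Filter cassette: flat grey frame, pleated paper faces, 20 mm thick (x), 110 wide (y), 100 high (z), about 180 g, square edges, same either way round. This point is its centre; z up. It starts upright on the ware board (lower edge 12 mm above the bench). Its frame cracks if its contact forces on the extractor add up to over 55 N (the springs inside make 20 of these: push with 25 N at most).
- extractor: Bench dust extractor, a fixed grey steel box 230 mm (x) by 215 mm (y), its deck 160 mm above the bench; the origin is the centre of its underside. In the deck is the slot frame, with a bare metal flange 4 mm high, 66 by 129 mm. It floats along x: it rests anywhere within 8 mm either side of slot along x (not in y or yaw) and shifts only when pushed sideways with over 12 N.
- slot (a point): Nominal centre of the slot's mouth (top of the flange, 164 mm above the bench), fixed to the extractor; the true slot lies up to 8 mm off along x. z up. The slot is 22 mm wide in x, 113 mm long in y, square-edged: the cassette has 1 mm to spare at each face, 1.5 mm at each end.
- slot_home (a point): Where the cassette's centre lies when it is home (in x up to 8 mm off, as the slot), 47 mm below the mouth: its lower edge on a rigid stop 97 mm down, its top edge 3 mm above the mouth. From 40 mm down, leaf springs press the cassette on its seal: from there it must be pushed (4 to 10 N) and stays where it is left, so it does not fall home by itself.
- catch (a joint): Turn-catch on the deck: steel bar on an upright pivot; rad. 0: open, bar towards the slot's -x; it starts within 0.3 of that. It turns anticlockwise from above to its stop at 1.57, bar towards the slot's -y, over the cassette's end. Stays where left; needs about 2 N at the knob. The bar, 16 mm wide, 5 thick, has its underside 6.5 mm above the mouth: it clears the cassette only when that is home.
- catch_knob (a point): Middle of the catch's upright black knob, 14 mm diameter, 27 mm high, on the end of the bar 36 mm from the pivot. This point is 25 mm above the mouth; the knob's top is 13.5 mm higher, the bar's top face 13.5 mm lower.
- catch_pivot (a point): The pivot axis of the catch, at the knob's mid height; 77 mm from the slot's centre along the slot's +y. The extractor is fixed.
- ware_board: Plywood ware board 200 by 200 by 12 mm, fixed to the bench; the origin is the centre of its underside.
- tumbler: Bystander: green glass tumbler, 72 mm wide, 110 mm high, loose; the origin is the centre of its underside.
- glaze_jar: Bystander: glaze jar with a black cap, 60 mm wide, 85 mm high, loose; the origin is the centre of its underside.
- books: Bystander: two stacked books, 110 by 170 mm, 38 mm high, loose; the origin is the centre of the underside.
Mind the look-alikes: they are no part of the job. Of the things shaped like the part that bears cassette_mid, the grey one is meant.

How it is judged:
By the outcome, as a careful person would: the job done as asked, in the order asked, and still so for the second after the job is handed in, with the robot touching nothing.
It also fails if it takes over 72 s, if anything falls off the work surface, if the arm or the gripper's body presses on something with over 40 N, if the wrist force passes 120 N, or if a joint passes its speed limit or range.

## Working session

There is one attempt and no reset: what is moved stays moved. The work goes in short steps, Python scripts to look and compute and a tool call to move; the robot and the scene stay as the last step left them, time stands still between calls to the robot, and variables do not carry over. Pictures are saved under pics/ and viewed, at most 10 in all, crops included, and the job is handed in when it is done.

Besides the shell and the picture viewer there is one more tool, called after "Request:" by a JSON object that holds its "api" and its "payload". apply_moves: Moves the arm, as the interface text tells. Its arguments: {"type":"object","properties":{"moves":{"type":"array"},"jaw":{"type":"number"}},"required":["moves"]}

```bash
mkdir -p pics; ls
cat > h.py <<'E'
import cv2,numpy as np
from cell import env
def snap(n,f): 
    im=env.get_image(n); cv2.imwrite('pics/'+f,im[:,:,::-1]); return im
def ray(n,u,v,z,c=None):
    c=c or env.calibration(n); T=np.array(c["cam_to_world"])
    d=T[:3,:3]@np.array([(u-c["cx"])/c["fx"],(v-c["cy"])/c["fy"],1]); o=T[:3,3]
    return o+d*(z-o[2])/d[2]
def proj(n,p,c=None):
    c=c or env.calibration(n); T=np.linalg.inv(np.array(c["cam_to_world"])); q=T[:3,:3]@np.array(p)+T[:3,3]
    return c["fx"]*q[0]/q[2]+c["cx"],c["fy"]*q[1]/q[2]+c["cy"]
E
python3 - <<'E'
from h import *
a=snap('top','a.png');b=snap('side','b.png')
print(env.state(),env.grasp_offset)
for n in('top','side','wrist'):
    c=env.calibration(n);print(n,c['fx'],np.round(c['cam_to_world'],3).tolist())
E
```

```text
pics
{'clock': 0.1, 'joints': array([-1.33778061e+00,  2.59241717e-01,  1.53592560e+00, -2.90522929e-06,
        1.34801738e+00, -2.02792959e-01]), 'qvel': array([ 0.00011498, -0.00252784, -0.00277618,  0.00139222, -0.0006834 ,
       -0.00116203]), 'joint_torque': array([ 2.59017768e-03, -4.38208759e+01, -2.84648180e+01,  7.21526099e-02,
        3.61672381e-02, -5.55333213e-05]), 'tool_pos': array([ 232.09072125, -498.1074677 ,  217.93541508]), 'eef_rot': array([-7.95911028e-04,  9.76352263e-01,  2.16184240e-01, -1.34448506e-05]), 'wrist_force': array([-0.42102033, -0.03799159, -0.16100781]), 'ft_torque': array([ 0.02819194, -0.01729711,  0.04908105]), 'gripper_force': 0.0, 'grip_width': 1.0019579133969405} 18.8
top 477.3167530410324 [[-0.026, -0.991, 0.133, 421.011], [-1.0, 0.028, 0.014, -20.318], [-0.018, -0.133, -0.991, 1159.729], [0.0, 0.0, 0.0, 1.0]]
side 446.82633403756864 [[-0.777, -0.455, 0.435, 140.386], [-0.629, 0.577, -0.521, 500.933], [-0.014, -0.678, -0.734, 861.218], [0.0, 0.0, 0.0, 1.0]]
wrist 296.46064039721625 [[0.422, -0.867, -0.264, 305.852], [-0.907, -0.404, -0.12, -463.462], [-0.002, 0.29, -0.957, 383.513], [0.0, 0.0, 0.0, 1.0]]
```

View pics/a.png

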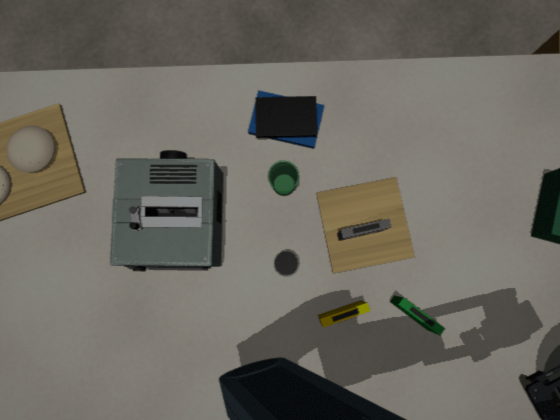

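View pics/b.png

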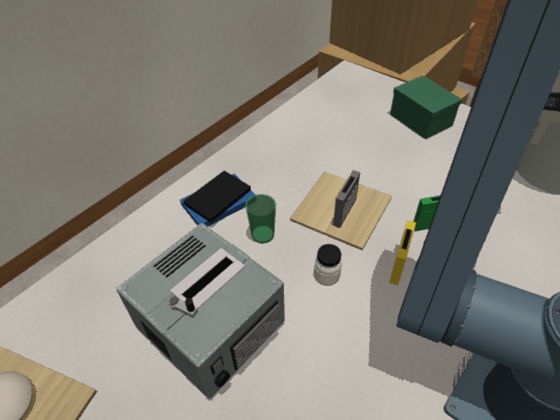

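Top view: the grey cassette stands on the ware board at about (364,229), the extractor slot is at about (171,212) and the catch at (137,212). I'll enlarge these two areas.

Run:
```python
import cv2,numpy as np
a=cv2.imread('pics/a.png')
x=cv2.resize(a[150:280,105:230],None,fx=3.2,fy=4.4,interpolation=cv2.INTER_CUBIC)
x=cv2.resize(a[150:275,105:230],(400,400),interpolation=cv2.INTER_CUBIC)
y=cv2.resize(a[195:260,330:395],(400,400),interpolation=cv2.INTER_CUBIC)
cv2.imwrite('pics/c.png',np.hstack([x,y]))
```

```text
(no output)
```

View pics/c.png

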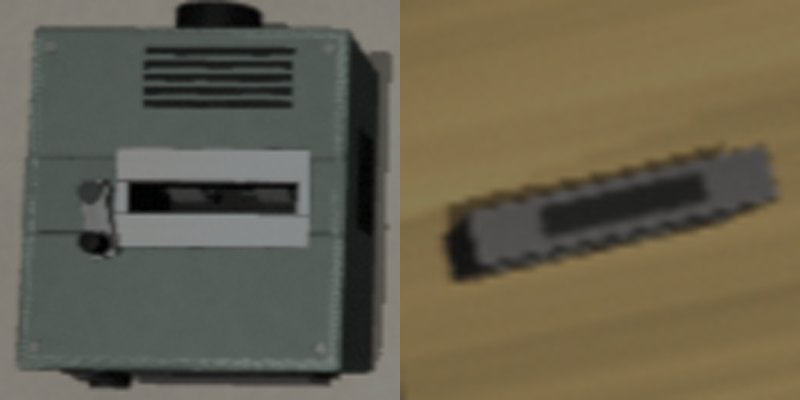

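Run:
```python
from h import *
from scipy.spatial.transform import Rotation as R
f=lambda P,s,ox,oy,z:np.array([ray('top',ox+x/s-.5,oy+y/s-.5,z) for x,y in P])
S=f([(128,182),(298,182),(298,213),(128,213)],3.2,105,150,164)
F=f([(117,150),(308,150),(308,247),(117,247)],3.2,105,150,164)
D=f([(37,28),(348,29),(340,370),(18,368)],3.2,105,150,160)
C=f([(70,212),(370,148),(375,198),(85,268)],400/65,330,195,112)
K=f([(95,242)],3.2,105,150,200);P=f([(90,190)],3.2,105,150,180)
for n,q in zip('SFDCKP',(S,F,D,C,K,P)):
    print(n,q.mean(0).round(1),q.round(1)[:,:2].tolist(),[round(np.degrees(np.arctan2(*(a-b)[[1,0]])),2) for a,b in ((q[0],q[1%len(q)]),(q[-1],q[-2%len(q)]))])
T=np.array(env.calibration('wrist')['cam_to_world']);s=env.state();r=R.from_quat(np.roll(s['eef_rot'],-1))
print(r.as_matrix().round(3)); print(r.inv().apply(T[:3,3]-s['tool_pos']),(r.as_matrix().T@T[:3,:3]).round(3))
```

```text
S [553.3 228.4 164. ] [[565.2, 284.9], [562.1, 172.1], [541.5, 172.1], [544.6, 284.6]] [np.float64(88.4), np.float64(88.42)]
F [552.8 228.8 164. ] [[586.9, 292.5], [583.3, 165.4], [518.8, 165.6], [522.2, 291.6]] [np.float64(88.38), np.float64(88.44)]
D [555.2 247.6 160. ] [[672.3, 349.1], [665.4, 139.0], [438.2, 145.7], [444.9, 356.8]] [np.float64(88.11), np.float64(88.17)]
C [ 511.  -188.7  112. ] [[510.5, -133.4], [530.6, -241.3], [512.6, -242.1], [490.4, -137.9]] [np.float64(100.51), np.float64(102.02)]
K [522.1 294.4 200. ] [[522.1, 294.4]] [np.float64(0.0), np.float64(0.0)]
P [558.3 304.7 180. ] [[558.3, 304.7]] [np.float64(0.0), np.float64(0.0)]
[[ 0.907  0.422 -0.   ]
 [ 0.422 -0.907  0.002]
 [ 0.    -0.002 -1.   ]]
[  81.54480588   -0.52760817 -165.55138619] [[-0.    -0.957 -0.291]
 [ 1.    -0.    -0.001]
 [ 0.001 -0.291  0.957]]
```

Request:
{"api": "apply_moves", "payload": {"moves": [[0.048,-0.02,0,-0.166],[0.096,-0.041,0,-0.333],[0.144,-0.061,0,-0.5],[0.192,-0.081,0,-0.666],[0.24,-0.102,0,-0.833],[0.288,-0.122,0,-1.0],[0.336,-0.142,0,-1.166],[0.3835,-0.1625,0,-1.332]], "jaw": 100}}

```text
clock: 1.1
tool_pos: [512.1, -187.9, 218.3]
eef_rot: [-0.0, 0.632, 0.775, -0.0]
wrist_force: [-0.2, -0.6, -0.1]
grip_width: 0.996
gripper_force: 0.0
```

```bash
cat >> h.py <<'E'
from scipy.spatial.transform import Rotation as R
def go(x,y,z,ang):
    s=env.state(); r=R.from_quat(np.roll(s['eef_rot'],-1)); m=r.as_matrix()
    a=np.degrees(np.arctan2(m[1,0],m[0,0]))
    print('now',s['clock'],s['tool_pos'].round(1),'ang',a.round(2),'tilt',m[:,2].round(4),'F',s['wrist_force'].round(1),'M',s['ft_torque'].round(2),'g',round(s['grip_width'],3),round(s['gripper_force'],1))
    print('shift mm',r.inv().apply(np.array([x,y,z])-s['tool_pos']).round(1),'turn',round(-np.radians((ang-a+180)%360-180),4))
E
python3 - <<'E'
from h import *
go(511,-188.7,218,101.3)
c=env.calibration('wrist');snap('wrist','d.png');print(proj('wrist',(511,-188.7,112),c))
E
```

```text
now 1.1 [ 512.1 -187.9  218.3] ang 101.6 tilt [-5.e-04  2.e-04 -1.e+00] F [-0.2 -0.6 -0.1] M [-0.   -0.07  0.03] g 0.996 0.0
shift mm [-0.6 -1.2  0.3] turn 0.0053
(np.float64(275.7982500072044), np.float64(206.95807860773576))
```

View pics/d.png

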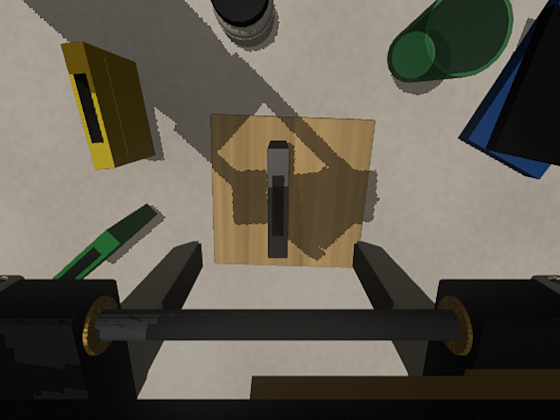

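The wrist view shows the cassette's top edge running straight along the tool's x, from (279,149) to (277,258). It sits midway between the open fingers.

Run:
```python
from h import *
P=[ray('wrist',*p,112) for p in((268,149),(289,149),(287,258),(267.5,258))]
m=np.mean(P,0);d=P[0]+P[1]-P[2]-P[3];a=np.degrees(np.arctan2(d[1],d[0]));print(np.round(P,1),m,a)
go(m[0],m[1],90,a)
```

```text
[[ 496.3 -131.4  112. ]
 [ 514.8 -127.4  112. ]
 [ 536.9 -233.7  112. ]
 [ 517.6 -237.8  112. ]] [ 516.40854528 -182.58997708  112.        ] 101.53563490508834
now 1.15 [ 515.3 -183.   218.3] ang 102.15 tilt [ 0.0023  0.0038 -1.    ] F [1.8 2.8 0.2] M [ 0.15 -0.2  -0.01] g 0.998 0.0
shift mm [ -0.2   0.8 128.3] turn 0.0108
```

Request:
{"api": "apply_moves", "payload": {"moves": [[0.001,0.002,0.02,0],[0.001,0.002,0.05,0],[0.001,0.002,0.08,0],[0.001,0.002,0.11,0],[0.001,0.002,0.134,0],[0.001,0.002,0.134,0],[0.001,0.002,0.134,0]]}}

```text
clock: 2.02
tool_pos: [513.4, -188.4, 85.3]
eef_rot: [0.0, 0.634, 0.773, 0.0]
wrist_force: [0.1, -0.0, -0.0]
grip_width: 1.001
gripper_force: 0.0
```

Request:
{"api": "apply_moves", "payload": {"moves": [[0,0,0,0],[0,0,0,0],[0,0,0,0],[0,0,0,0],[0,0,0,0],[0,0,0,0]], "jaw": 0}}

```text
clock: 2.78
tool_pos: [513.0, -188.0, 84.6]
eef_rot: [-0.0, 0.634, 0.773, -0.0]
wrist_force: [-0.8, 0.6, 0.7]
grip_width: 0.404
gripper_force: 0.0
```

Run:
```python
from h import *
go(511,-189,84,101.3)
```

```text
now 2.775 [ 513.  -188.    84.6] ang 101.29 tilt [-1.e-04  0.e+00 -1.e+00] F [-0.8  0.6  0.7] M [-0.03 -0.08 -0.02] g 0.404 0.0
shift mm [-0.6 -2.2  0.6] turn -0.0002
```

Request:
{"api": "apply_moves", "payload": {"moves": [[0,0,0,0],[0,0,0,0],[0,0,0,0],[0,0,0,0],[0,0,0,0],[0,0,0,0]], "jaw": 0}}

```text
clock: 3.52
tool_pos: [512.9, -188.0, 84.6]
eef_rot: [-0.0, 0.634, 0.773, -0.0]
wrist_force: [0.0, 0.3, -0.9]
grip_width: 0.214
gripper_force: 30.0
```

Request:
{"api": "apply_moves", "payload": {"moves": [[0,0,-0.01,0],[0,0,-0.04,0],[0,0,-0.08,0],[0,0,-0.12,0],[0,0,-0.16,0],[0,0,-0.2,0],[0,0,-0.215,0],[0,0,-0.215,0]]}}

```text
clock: 4.53
tool_pos: [513.2, -188.1, 300.1]
eef_rot: [0.001, 0.634, 0.773, 0.0]
wrist_force: [0.3, 0.7, -2.2]
grip_width: 0.215
gripper_force: 30.0
```

Run:
```python
from h import *
go(553,228.5,300,88.3)
```

```text
now 4.525 [ 513.2 -188.1  300.1] ang 101.29 tilt [ 1.2e-03 -7.0e-04 -1.0e+00] F [ 0.3  0.7 -2.2] M [-0.08 -0.11  0.02] g 0.215 30.0
shift mm [ 4.007e+02  1.206e+02 -2.000e-01] turn 0.2267
```

Request:
{"api": "apply_moves", "payload": {"moves": [[0.03,0.01,0,0.03],[0.08,0.027,0,0.07],[0.13,0.044,0,0.11],[0.18,0.061,0,0.15],[0.23,0.078,0,0.19],[0.275,0.093,0,0.2267],[0.294,0.099,0,0.2267],[0.294,0.099,0,0.2267]]}}

```text
clock: 5.52
tool_pos: [551.9, 120.5, 297.9]
eef_rot: [-0.001, 0.717, 0.698, -0.001]
wrist_force: [1.1, -0.1, -2.6]
grip_width: 0.213
gripper_force: 30.0
```

Request:
{"api": "apply_moves", "payload": {"moves": [[0,0,0,0],[0,0,0,0],[0,0,0,0]]}}

```text
clock: 5.9
tool_pos: [552.6, 118.6, 299.7]
eef_rot: [0.0, 0.718, 0.696, -0.0]
wrist_force: [-0.3, -0.4, -2.6]
grip_width: 0.214
gripper_force: 30.0
```

Run:
```python
from h import *
import json
c=env.calibration('wrist');snap('wrist','e.png');json.dump({k:np.array(v).tolist() for k,v in c.items()},open('e.json','w'))
go(553,228.5,300,88.3)
im=cv2.imread('pics/e.png');cv2.imwrite('pics/e2.png',cv2.resize(im,(800,600),interpolation=cv2.INTER_CUBIC))
```

```text
now 5.95 [552.6 118.8 299.8] ang 88.22 tilt [ 2.e-04 -1.e-04 -1.e+00] F [-0.3 -0.1 -2. ] M [-0.02 -0.11 -0.01] g 0.211 30.0
shift mm [109.7  -3.   -0.2] turn -0.0013
```

View pics/e2.png

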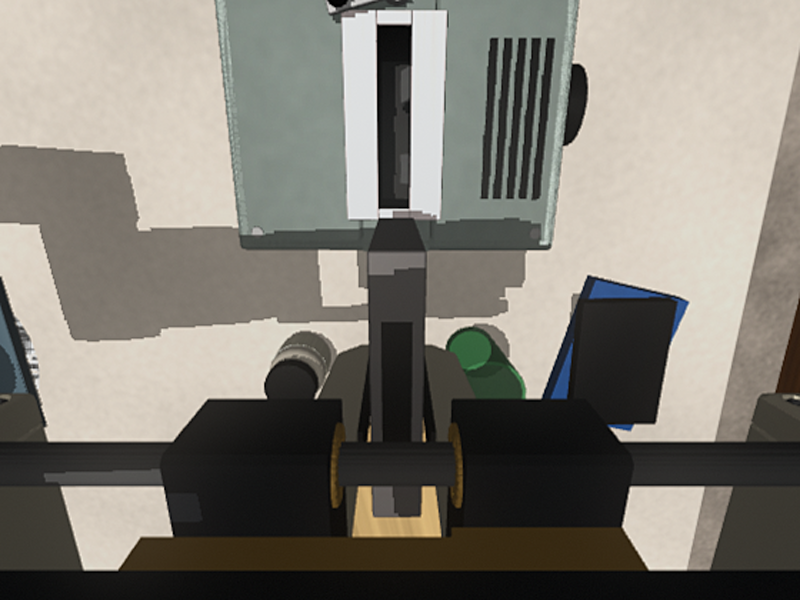

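The wrist view (enlarged) shows the slot from (377,24)-(411,24) down to (378,208)-(409,208). The cassette's top face runs from (368-427,251) to (372-421,516), and both look nearly parallel. I'll refine these edges with sub-pixel gradients.

Run:
```python
from h import *
import json
c=json.load(open('e.json'));g=cv2.cvtColor(cv2.imread('pics/e.png'),cv2.COLOR_BGR2GRAY).astype(float)
def edge(prof,guess,w=4):
    d=np.abs(np.diff(prof)); i=np.arange(max(0,int(guess-w)),int(guess+w)); k=i[np.argmax(d[i])]; j=np.arange(max(k-1,0),k+2)
    return (d[j]*(j+.5)).sum()/d[j].sum()
def line(l,z,rows):
    P=np.array([ray(0,edge(g[r],l(r)),r,z,c)[:2] for r in rows]); p=np.polyfit(P[:,1],P[:,0],1); q=np.abs(P[:,0]-np.polyval(p,P[:,1]));k=q<1; p=np.polyfit(P[k,1],P[k,0],1); return p,k.sum(),q[k].max().round(2)
s=1/1.4286; lin=lambda a,b:(lambda r:(a[0]+(r/s-a[1])*(b[0]-a[0])/(b[1]-a[1]))*s)
for n,a,b,z,rows in (('slotL',(377,24),(378,208),164,range(20,144,4)),('slotR',(411,24),(409,208),164,range(20,144,4)),
 ('flL',(342,12),(348,217),164,range(12,148,4)),('flR',(447,12),(441,217),164,range(12,148,4)),
 ('casL',(368,251),(372,516),327.2,range(180,305,3)),('casR',(427,251),(421,516),327.2,range(180,305,3)),
 ('deckL',(224,50),(240,240),160,range(40,160,4))):
    p,k,q=line(lin(a,b),z,rows); print(n,'x at y=228.6',np.polyval(p,228.6).round(2),'at y=119',np.polyval(p,119).round(2),'yaw',np.degrees(-np.arctan(p[0])).round(2),k,q)
f=lambda u,rg,z,g0:[round(ray(0,x,edge(g[:,x],g0),z,c)[1],1) for x in u]
print('slot far',f((266,270,275,282),0,164,24*s),'near',f((268,275,282),0,164,208*s))
print('flange far',f((250,270,300),0,164,11*s),'near',f((250,300),0,164,218*s))
print('cas +y top',f((265,275,285,292),0,327.2,251*s),'-y top',f((265,275,285),0,327.2,516*s),'+y bottom',f((268,278,288),0,227.2,219*s))
```

```text
slotL x at y=228.6 543.36 at y=119 539.65 yaw -1.94 31 0.23
slotR x at y=228.6 565.45 at y=119 561.62 yaw -2.01 31 0.31
flL x at y=228.6 521.84 at y=119 517.97 yaw -2.02 34 0.3
flR x at y=228.6 587.12 at y=119 583.32 yaw -1.98 34 0.46
casL x at y=228.6 546.6 at y=119 542.89 yaw -1.94 38 0.61
casR x at y=228.6 566.23 at y=119 562.9 yaw -1.74 39 0.68
deckL x at y=228.6 442.6 at y=119 438.91 yaw -1.93 30 0.82
slot far [np.float64(286.1), np.float64(286.0), np.float64(285.8), np.float64(285.6)] near [np.float64(173.4), np.float64(173.2), np.float64(173.0)]
flange far [np.float64(292.7), np.float64(293.6), np.float64(292.8)] near [np.float64(166.8), np.float64(168.9)]
cas +y top [np.float64(173.8), np.float64(173.9), np.float64(173.8), np.float64(173.6)] -y top [np.float64(65.2), np.float64(65.1), np.float64(64.9)] +y bottom [np.float64(173.8), np.float64(173.7), np.float64(173.4)]
```

Request:
{"api": "apply_moves", "payload": {"moves": [[0.03,-0.0005,0,0],[0.07,-0.001,0,0.001],[0.1,-0.002,0,0.002],[0.11,-0.002,0,0.002],[0.11,-0.002,0,0.002],[0.11,-0.002,0.02,0.002],[0.11,-0.002,0.045,0.002],[0.11,-0.002,0.056,0.002]]}}

```text
clock: 6.95
tool_pos: [553.4, 228.1, 242.3]
eef_rot: [-0.0, 0.719, 0.695, -0.001]
wrist_force: [-0.3, 0.6, -2.0]
grip_width: 0.215
gripper_force: 30.0
```

Request:
{"api": "apply_moves", "payload": {"moves": [[0,0,0,0],[0,0,0,0],[0,0,0,0]]}}

```text
clock: 7.32
tool_pos: [554.4, 229.7, 244.8]
eef_rot: [0.001, 0.718, 0.696, 0.001]
wrist_force: [-0.2, 0.3, -1.8]
grip_width: 0.21
gripper_force: 30.0
```

Run:
```python
from h import *
go(554.1,228.8,243.7,88.03)
c=env.calibration('wrist')
im=snap('wrist','f.png');cv2.imwrite('pics/f2.png',cv2.resize(im[60:320,140:420,::-1],(800,600*800*260//280//600),interpolation=cv2.INTER_CUBIC)[:600])
import json;json.dump({k:np.array(v).tolist() for k,v in c.items()},open('f.json','w'))
```

```text
now 7.325 [554.4 229.7 244.8] ang 88.18 tilt [ 1.9e-03  4.0e-04 -1.0e+00] F [-0.2  0.3 -1.8] M [-0.02 -0.11  0.02] g 0.21 30.0
shift mm [-0.9 -0.3  1.1] turn 0.0026
```

View pics/f2.png

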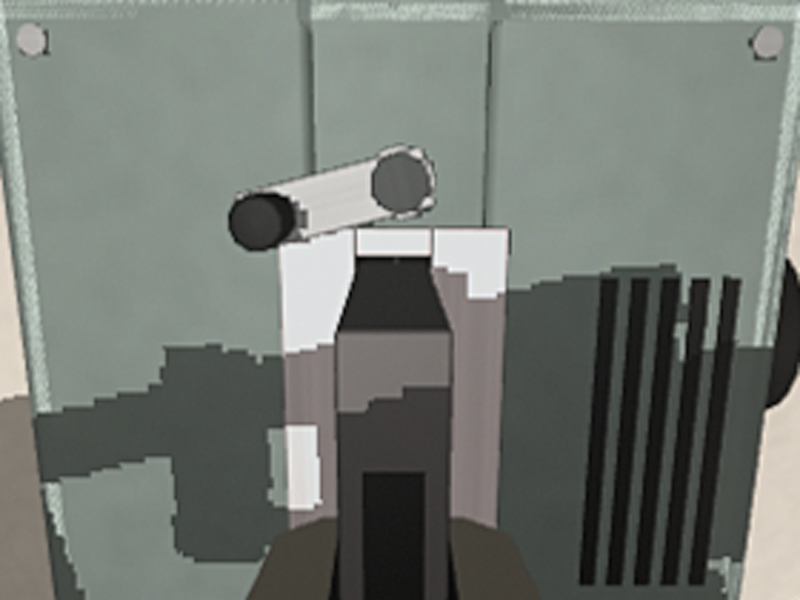

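The cassette hangs right over the slot, whose end shows at about (356-433,257) in the crop. The catch bar (knob 262,220; pivot 402,183) is clear of it. Now lower gently and watch the force.

Request:
{"api": "apply_moves", "payload": {"moves": [[0,0,0.002,0],[0,0,0.004,0],[0,0,0.006,0],[0,0,0.007,0],[0,0,0.008,0],[0,0,0.008,0]]}}

```text
clock: 8.12
tool_pos: [553.8, 229.7, 235.6]
eef_rot: [-0.0, 0.718, 0.696, -0.0]
wrist_force: [-1.1, 0.3, -2.6]
grip_width: 0.214
gripper_force: 30.0
```

Request:
{"api": "apply_moves", "payload": {"moves": [[0,0,0.001,0],[0,0,0.001,0],[0,0,0.002,0],[0,0,0.002,0]]}}

```text
clock: 8.62
tool_pos: [553.8, 229.7, 233.6]
eef_rot: [-0.0, 0.718, 0.696, -0.0]
wrist_force: [0.7, -0.3, -2.7]
grip_width: 0.211
gripper_force: 30.0
```

Request:
{"api": "apply_moves", "payload": {"moves": [[0,0,0.002,0],[0,0,0.004,0],[0,0,0.006,0],[0,0,0.008,0],[0,0,0.01,0],[0,0,0.01,0]]}}

```text
clock: 9.38
tool_pos: [553.8, 229.7, 223.5]
eef_rot: [-0.0, 0.718, 0.696, -0.0]
wrist_force: [0.9, 0.6, -3.4]
grip_width: 0.213
gripper_force: 30.0
```

Request:
{"api": "apply_moves", "payload": {"moves": [[0,0,0.003,0],[0,0,0.006,0],[0,0,0.01,0],[0,0,0.014,0],[0,0,0.018,0],[0,0,0.022,0],[0,0,0.024,0],[0,0,0.024,0]]}}

```text
clock: 10.38
tool_pos: [553.8, 229.7, 199.5]
eef_rot: [-0.0, 0.718, 0.696, -0.0]
wrist_force: [0.3, -0.9, -3.0]
grip_width: 0.214
gripper_force: 30.0
```

Request:
{"api": "apply_moves", "payload": {"moves": [[0,0,0.002,0],[0,0,0.004,0],[0,0,0.006,0],[0,0,0.008,0],[0,0,0.01,0],[0,0,0.012,0],[0,0,0.012,0]]}}

```text
clock: 11.25
tool_pos: [553.8, 229.8, 187.8]
eef_rot: [-0.0, 0.718, 0.696, 0.0]
wrist_force: [-1.6, 1.1, 4.1]
grip_width: 0.211
gripper_force: 30.0
```

Request:
{"api": "apply_moves", "payload": {"moves": [[0,0,0.002,0],[0,0,0.005,0],[0,0,0.008,0],[0,0,0.011,0],[0,0,0.014,0],[0,0,0.017,0],[0,0,0.017,0]]}}

```text
clock: 12.12
tool_pos: [553.7, 229.6, 170.0]
eef_rot: [-0.0, 0.718, 0.696, -0.0]
wrist_force: [-0.9, 1.4, 0.2]
grip_width: 0.214
gripper_force: 30.0
```

Run:
```python
from h import *
go(553.8,229.7,169.5,88.03)
```

```text
now 12.125 [553.7 229.6 170. ] ang 88.18 tilt [-5.e-04 -1.e-04 -1.e+00] F [-0.9  1.4  0.2] M [ 0.06  0.17 -0.11] g 0.214 30.0
shift mm [0.1 0.  0.5] turn 0.0026
```

Request:
{"api": "apply_moves", "payload": {"moves": [[0,0,0,0],[0,0,0,0],[0,0,0,0],[0,0,0,0]], "jaw": 45}}

```text
clock: 12.62
tool_pos: [553.9, 229.7, 170.6]
eef_rot: [0.0, 0.718, 0.696, 0.0]
wrist_force: [-0.5, 0.4, 0.1]
grip_width: 0.444
gripper_force: 0.0
```

Request:
{"api": "apply_moves", "payload": {"moves": [[0,0,-0.01,0],[0,0,-0.025,0],[0,0,-0.04,0],[0,0,-0.048,0],[0,0,-0.048,0]]}}

```text
clock: 13.25
tool_pos: [554.3, 229.8, 219.8]
eef_rot: [0.001, 0.718, 0.696, 0.001]
wrist_force: [-0.2, 0.6, 0.5]
grip_width: 0.453
gripper_force: 0.0
```

Request:
{"api": "apply_moves", "payload": {"moves": [[0,0,0,0],[0,0,0,0],[0,0,0,0],[0,0,0,0],[0,0,0,0],[0,0,0,0],[0,0,0,0]], "jaw": 0}}

```text
clock: 14.12
tool_pos: [553.8, 229.7, 218.7]
eef_rot: [-0.0, 0.718, 0.696, 0.0]
wrist_force: [-0.4, -0.2, -0.1]
grip_width: 0.008
gripper_force: 0.0
```

Run:
```python
from h import *
go(553.8,229.7,200,88.03)
im=snap('wrist','g.png');cv2.imwrite('pics/g2.png',cv2.resize(im[60:360,90:470,::-1],(760,600),interpolation=cv2.INTER_CUBIC))
```

```text
now 14.125 [553.8 229.7 218.7] ang 88.18 tilt [ 0.  0. -1.] F [-0.4 -0.2 -0.1] M [-0.04 -0.01  0.04] g 0.008 0.0
shift mm [ 0.  -0.  18.7] turn 0.0026
```

View pics/g2.png

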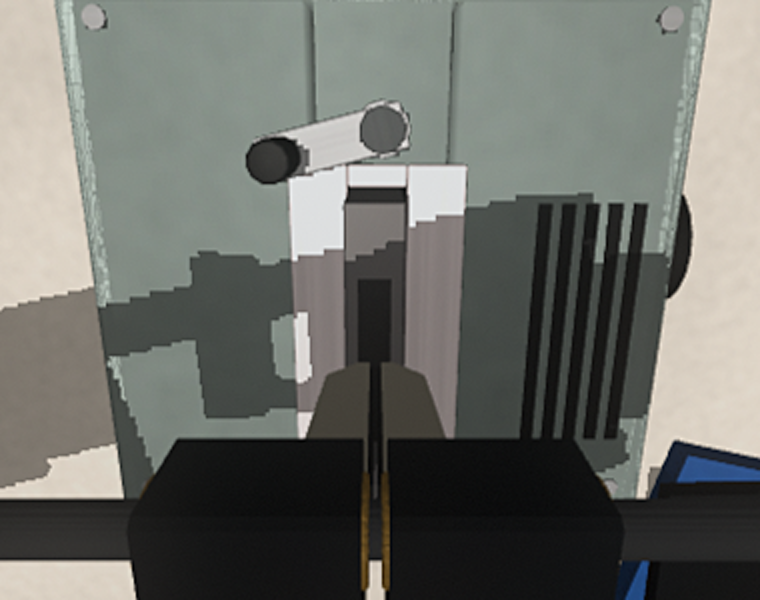

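The cassette stands upright in the slot with its top face at crop (345-405,203), and the fingers are shut above it. Next I push it down on the top edge.

Request:
{"api": "apply_moves", "payload": {"moves": [[0,0,0.006,0],[0,0,0.012,0],[0,0,0.017,0],[0,0,0.019,0],[0,0,0.021,0],[0,0,0.023,0],[0,0,0.023,0]]}}

```text
clock: 15.05
tool_pos: [554.1, 229.8, 196.4]
eef_rot: [0.0, 0.718, 0.696, 0.001]
wrist_force: [-0.6, 0.3, 4.2]
grip_width: 0.006
gripper_force: 2.1
```

Request:
{"api": "apply_moves", "payload": {"moves": [[0,0,0.002,0],[0,0,0.004,0],[0,0,0.006,0],[0,0,0.008,0],[0,0,0.01,0],[0,0,0.012,0],[0,0,0.012,0]]}}

```text
clock: 15.92
tool_pos: [553.8, 229.7, 183.4]
eef_rot: [-0.0, 0.718, 0.696, -0.0]
wrist_force: [-0.6, 0.1, 2.6]
grip_width: 0.008
gripper_force: 1.6
```

Request:
{"api": "apply_moves", "payload": {"moves": [[0,0,0.002,0],[0,0,0.004,0],[0,0,0.006,0],[0,0,0.008,0],[0,0,0.01,0],[0,0,0.01,0]]}}

```text
clock: 16.68
tool_pos: [553.8, 229.7, 173.3]
eef_rot: [-0.0, 0.718, 0.696, -0.0]
wrist_force: [-0.1, 0.3, 3.1]
grip_width: 0.007
gripper_force: 1.2
```

Request:
{"api": "apply_moves", "payload": {"moves": [[0,0,0.001,0],[0,0,0.002,0],[0,0,0.003,0],[0,0,0.004,0],[0,0,0.004,0]]}}

```text
clock: 17.3
tool_pos: [553.8, 229.7, 169.5]
eef_rot: [-0.0, 0.718, 0.696, -0.0]
wrist_force: [-1.8, 0.6, 3.5]
grip_width: 0.006
gripper_force: 1.9
```

Request:
{"api": "apply_moves", "payload": {"moves": [[0,0,0.0005,0],[0,0,0.001,0],[0,0,0.001,0]]}}

```text
clock: 17.68
tool_pos: [553.8, 229.7, 168.6]
eef_rot: [-0.0, 0.718, 0.696, -0.0]
wrist_force: [-1.3, -0.4, 4.3]
grip_width: 0.006
gripper_force: 2.1
```

Request:
{"api": "apply_moves", "payload": {"moves": [[0,0,0.0005,0],[0,0,0.0005,0],[0,0,0.0005,0]]}}

```text
clock: 18.05
tool_pos: [553.8, 229.7, 168.1]
eef_rot: [-0.0, 0.718, 0.696, -0.0]
wrist_force: [-1.3, 0.1, 4.2]
grip_width: 0.008
gripper_force: 2.1
```

Request:
{"api": "apply_moves", "payload": {"moves": [[0,0,0.0005,0],[0,0,0.0005,0],[0,0,0.0005,0]]}}

```text
clock: 18.42
tool_pos: [553.8, 229.7, 167.6]
eef_rot: [-0.0, 0.718, 0.696, 0.0]
wrist_force: [-2.2, 0.7, 4.6]
grip_width: 0.003
gripper_force: 2.1
```

Request:
{"api": "apply_moves", "payload": {"moves": [[0,0,0.0005,0],[0,0,0.0005,0],[0,0,0.0005,0]]}}

```text
clock: 18.8
tool_pos: [553.8, 229.6, 167.3]
eef_rot: [0.0, 0.718, 0.696, -0.0]
wrist_force: [-1.7, 0.2, 5.9]
grip_width: 0.005
gripper_force: 2.6
```

Request:
{"api": "apply_moves", "payload": {"moves": [[0,0,0.0003,0],[0,0,0.0003,0],[0,0,0.0003,0]]}}

```text
clock: 19.18
tool_pos: [553.8, 229.6, 167.3]
eef_rot: [0.0, 0.718, 0.696, 0.0]
wrist_force: [-2.6, 0.1, 6.9]
grip_width: 0.005
gripper_force: 3.4
```

Request:
{"api": "apply_moves", "payload": {"moves": [[0,0,0.0005,0],[0,0,0.001,0],[0,0,0.001,0]]}}

```text
clock: 19.55
tool_pos: [554.0, 229.6, 167.3]
eef_rot: [0.0, 0.718, 0.696, 0.0]
wrist_force: [-4.4, -0.9, 11.6]
grip_width: 0.003
gripper_force: 5.8
```

Request:
{"api": "apply_moves", "payload": {"moves": [[0,0,0.0005,0],[0,0,0.001,0],[0,0,0.001,0]]}}

```text
clock: 19.92
tool_pos: [554.5, 229.6, 167.2]
eef_rot: [0.001, 0.718, 0.696, 0.001]
wrist_force: [-4.5, -1.4, 15.3]
grip_width: 0.004
gripper_force: 7.9
```

The cassette holds firm at a tip height of 167.2 under 15 N, so it is home on its stop. Next I lift clear and work out the catch from the last picture (knob pixel 226.5,140; pivot 282,124).

Request:
{"api": "apply_moves", "payload": {"moves": [[0,0,-0.01,0],[0,0,-0.025,0],[0,0,-0.045,0],[0,0,-0.065,0],[0,0,-0.074,0],[0,0,-0.074,0],[0,0,-0.074,0]]}}

```text
clock: 20.8
tool_pos: [553.4, 229.6, 237.9]
eef_rot: [-0.0, 0.718, 0.696, -0.001]
wrist_force: [0.2, 0.4, 0.7]
grip_width: 0.004
gripper_force: 0.0
```

Run:
```python
from h import *
c=env.calibration('wrist');c['cam_to_world']=np.array(c['cam_to_world']);c['cam_to_world'][:3,3]+=np.array([553.8,229.7,218.7])-env.state()['tool_pos']
k=ray(0,226.5,140,202.5,c);p=ray(0,282,124,175.5,c);print(k,p,np.hypot(*(k-p)[:2]))
print(k,[ray(0,282,124,z,c).round(1) for z in(180,190)])
go(553.8,229.7,240,88.03)
e=snap('wrist','h.png');cv2.imwrite('pics/h2.png',cv2.resize(e[60:300,120:400,::-1],(700,600),interpolation=cv2.INTER_CUBIC))
```

```text
[525.65791426 299.25331715 202.5       ] [559.51970715 306.8377576  175.5       ] 34.70078895812944
[525.65791426 299.25331715 202.5       ] [array([559.5, 306.9, 180. ]), array([559.3, 307.2, 190. ])]
now 20.8 [553.4 229.6 237.9] ang 88.18 tilt [-1.5e-03 -4.0e-04 -1.0e+00] F [0.2 0.4 0.7] M [-0.09 -0.01  0.03] g 0.004 0.0
shift mm [ 0.1  0.4 -2.1] turn 0.0027
```

View pics/h2.png

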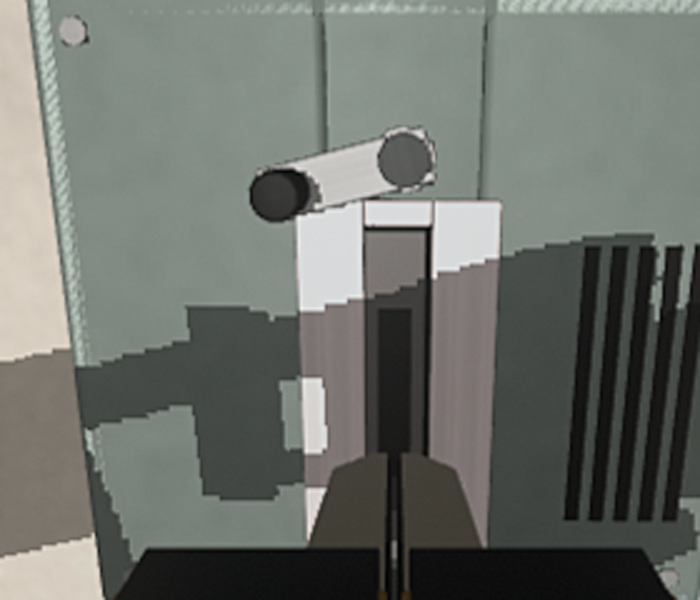

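The cassette's top now lies almost flush with the flange. The catch knob is at about (525.5,299) and the pivot near (560,306.5). I'll pinch the knob and swing it along its arc.

Request:
{"api": "apply_moves", "payload": {"moves": [[0.02,-0.01,0,0],[0.05,-0.022,0,0],[0.0686,-0.0305,0,0],[0.0686,-0.0305,0,0],[0.0686,-0.0305,0,0],[0.0686,-0.0305,0,0]], "jaw": 36}}

```text
clock: 21.6
tool_pos: [525.9, 298.5, 238.8]
eef_rot: [0.0, 0.719, 0.695, -0.0]
wrist_force: [0.5, -0.3, -1.0]
grip_width: 0.359
gripper_force: 0.0
```

Run:
```python
from h import *
go(525.5,299.2,180,88.18)
e=snap('wrist','i.png');cv2.imwrite('pics/i2.png',cv2.resize(e[120:330,140:420,::-1],(800,600),interpolation=cv2.INTER_CUBIC))
print(proj('wrist',(525.5,299.2,202.5)))
```

```text
now 21.6 [525.9 298.5 238.8] ang 88.13 tilt [ 1.e-04 -3.e-04 -1.e+00] F [ 0.5 -0.3 -1. ] M [-0.08 -0.05  0.01] g 0.359 0.0
shift mm [ 0.7 -0.4 58.8] turn -0.0009
(np.float64(276.4981812029121), np.float64(232.89975016926158))
```

View pics/i2.png

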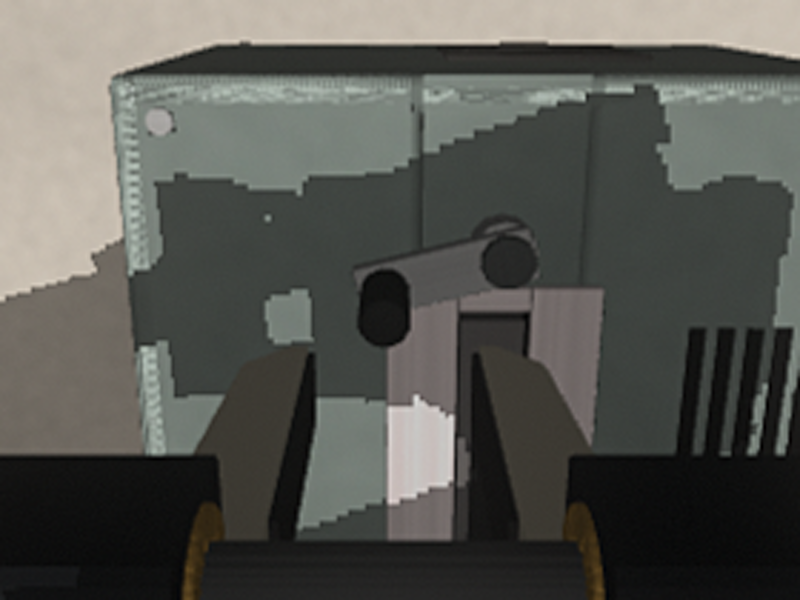

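The knob's top, at crop (384,320), is where I predicted and lies between the fingers. Next I descend and close on it.

Request:
{"api": "apply_moves", "payload": {"moves": [[0,-0.001,0.015,0],[0,-0.001,0.03,0],[0,-0.001,0.045,0],[0,-0.001,0.055,0],[0,-0.001,0.0585,0],[0,-0.001,0.0585,0],[0,-0.001,0.0585,0]]}}

```text
clock: 22.52
tool_pos: [524.9, 299.4, 181.0]
eef_rot: [0.0, 0.718, 0.696, 0.001]
wrist_force: [-0.3, 0.1, -0.3]
grip_width: 0.356
gripper_force: 0.0
```

Request:
{"api": "apply_moves", "payload": {"moves": [[0,0,0,0],[0,0,0,0],[0,0,0,0],[0,0,0,0],[0,0,0,0]], "jaw": 0}}

```text
clock: 23.15
tool_pos: [523.6, 299.3, 180.5]
eef_rot: [-0.0, 0.718, 0.696, -0.001]
wrist_force: [-5.7, -1.1, 5.1]
grip_width: 0.143
gripper_force: 30.0
```

Run:
```python
from h import *
go(525.5,299.2,180,88.18)
s=env.state()['tool_pos'];P=np.array([559.8,306.5]);a0=np.arctan2(s[1]-P[1],s[0]-P[0])%(2*np.pi);print(np.degrees(a0))
m=R.from_quat(np.roll(env.state()['eef_rot'],-1)).as_matrix()
for a in np.linspace(a0,np.radians(268.0+4),14)[1:]:
    q=np.array([*(P+36*np.array([np.cos(a),np.sin(a)])),s[2]]);print(np.degrees(a).round(1),(m.T@(q-s)).round(1))
```

```text
now 23.15 [523.6 299.3 180.5] ang 88.2 tilt [-1.6e-03 -2.0e-04 -1.0e+00] F [-5.7 -1.1  5.1] M [-0.16  0.85 -0.01] g 0.143 30.0
shift mm [0.  1.9 0.5] turn 0.0003
191.31727981062787
197.5 [-3.5  2.  -0. ]
203.7 [-7.1  3.5 -0. ]
209.9 [-10.6   5.3  -0. ]
216.1 [-13.8   7.6  -0. ]
222.3 [-16.7  10.1  -0. ]
228.6 [-19.3  13.   -0. ]
234.8 [-21.7  16.1  -0. ]
241.0 [-23.6  19.5  -0. ]
247.2 [-25.2  23.1  -0. ]
253.4 [-26.4  26.8  -0. ]
259.6 [-27.2  30.6  -0. ]
265.8 [-27.6  34.5  -0. ]
272.0 [-27.5  38.4  -0.1]
```

Request:
{"api": "apply_moves", "payload": {"moves": [[-0.0035,-0.0005,0,0],[-0.007,0.0015,0,0],[-0.0105,0.0033,0,0],[-0.0138,0.0056,0,0],[-0.0167,0.0081,0,0],[-0.0193,0.011,0,0],[-0.0217,0.0141,0,0],[-0.0217,0.0141,0,0]]}}

```text
clock: 24.15
tool_pos: [534.8, 276.0, 180.4]
eef_rot: [-0.001, 0.718, 0.696, -0.003]
wrist_force: [-12.0, -4.2, 9.2]
grip_width: 0.141
gripper_force: 30.0
```

Run:
```python
from h import *
go(544.3-5.5,277,180,88.18)
```

```text
now 24.15 [534.8 276.  180.4] ang 88.22 tilt [-0.0063 -0.0025 -1.    ] F [-12.   -4.2   9.2] M [-0.66  2.12  0.23] g 0.141 30.0
shift mm [1.2 4.  0.4] turn 0.0008
```

Request:
{"api": "apply_moves", "payload": {"moves": [[-0.001,0.003,0,0],[-0.002,0.006,0,0],[-0.003,0.009,0,0],[-0.004,0.012,0,0],[-0.005,0.015,0,0],[-0.005,0.018,0,0],[-0.005,0.018,0,0]]}}

```text
clock: 25.02
tool_pos: [553.5, 268.2, 180.4]
eef_rot: [0.0, 0.718, 0.696, -0.004]
wrist_force: [-11.1, -10.3, 8.9]
grip_width: 0.142
gripper_force: 30.0
```

Request:
{"api": "apply_moves", "payload": {"moves": [[0,0.002,0,0],[0,0.004,0,0],[0,0.005,0,0],[0,0.006,0,0],[0,0.006,0,0]]}}

```text
clock: 25.65
tool_pos: [557.7, 268.7, 180.2]
eef_rot: [-0.001, 0.718, 0.696, -0.005]
wrist_force: [-15.7, -8.4, 11.4]
grip_width: 0.143
gripper_force: 30.0
```

Request:
{"api": "apply_moves", "payload": {"moves": [[0,0.001,0,0],[0,0.002,0,0],[0,0.002,0,0]]}}

```text
clock: 26.02
tool_pos: [557.8, 268.7, 180.2]
eef_rot: [-0.002, 0.718, 0.696, -0.006]
wrist_force: [-20.0, -8.5, 13.6]
grip_width: 0.144
gripper_force: 30.0
```

Request:
{"api": "apply_moves", "payload": {"moves": [[0,0.001,0,0],[0,0.002,0,0],[0,0.002,0,0]]}}

```text
clock: 26.4
tool_pos: [558.0, 268.6, 180.1]
eef_rot: [-0.003, 0.718, 0.696, -0.008]
wrist_force: [-25.5, -9.4, 16.9]
grip_width: 0.143
gripper_force: 30.0
```

Request:
{"api": "apply_moves", "payload": {"moves": [[0,-0.002,0,0],[0,-0.004,0,0],[0,-0.004,0,0]]}}

```text
clock: 26.78
tool_pos: [557.7, 268.7, 180.3]
eef_rot: [-0.001, 0.718, 0.696, -0.005]
wrist_force: [-15.4, -8.4, 10.2]
grip_width: 0.138
gripper_force: 30.0
```

Request:
{"api": "apply_moves", "payload": {"moves": [[0,-0.004,0,0],[0,-0.004,0,0],[0,-0.004,0,0],[0,-0.004,0,0]], "jaw": 40}}

```text
clock: 27.28
tool_pos: [558.2, 271.5, 180.2]
eef_rot: [0.0, 0.718, 0.696, 0.0]
wrist_force: [0.1, -0.2, 0.4]
grip_width: 0.396
gripper_force: 0.0
```

Request:
{"api": "apply_moves", "payload": {"moves": [[0,0,-0.01,0],[0,0,-0.03,0],[0,0,-0.06,0],[-0.02,0,-0.08,0],[-0.05,0,-0.09,0],[-0.08,0,-0.09,0],[-0.08,0,-0.09,0],[-0.08,0,-0.09,0]]}}

```text
clock: 28.28
tool_pos: [555.2, 191.2, 270.6]
eef_rot: [-0.0, 0.719, 0.695, 0.0]
wrist_force: [1.4, -0.3, 0.9]
grip_width: 0.402
gripper_force: 0.0
```

Run:
```python
from h import *
e=snap('wrist','j.png');cv2.imwrite('pics/j2.png',cv2.resize(e[0:300,90:490,::-1],(800,600),interpolation=cv2.INTER_CUBIC))
go(558,190,270,88.2)
```

```text
now 28.325 [555.2 191.7 270.4] ang 88.17 tilt [-0.e+00  4.e-04 -1.e+00] F [-0.9  0.   0.6] M [-0.03 -0.07 -0.01] g 0.4 0.0
shift mm [-1.6  2.9  0.4] turn -0.0004
```

View pics/j2.png

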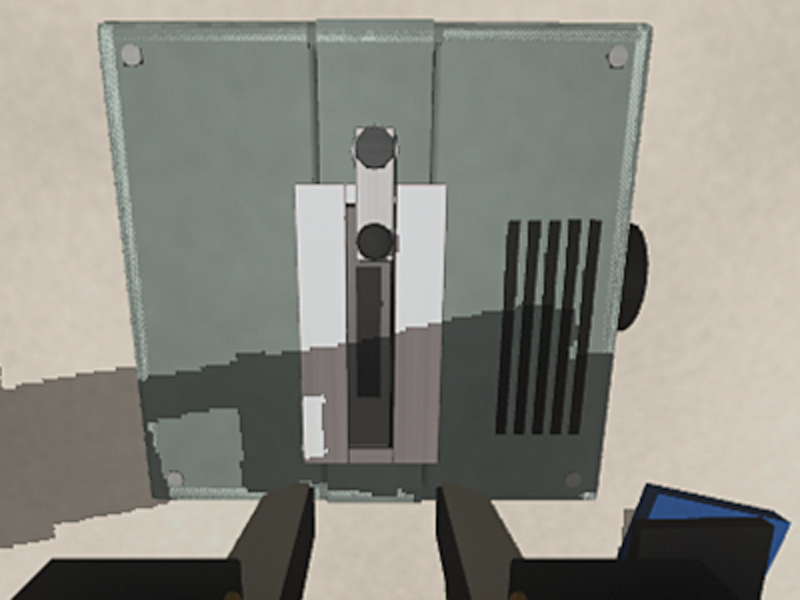

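The picture shows the catch lying along the slot, from pivot (375,146) to knob (375,242), over the end of the seated cassette. The gripper is clear, so I'm handing the job in.

```bash
python3 -c "
from cell import env
print(env.finish_job())"
```

```text
the job is handed in; nothing more can be done
None
```

The grey cassette is home on its stop in the extractor (it held firm under about 15 N), the turn-catch is swung over it to its stop, nothing else was touched, and the job was handed in at about 28 s.

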